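# Clamp the tracking array on its reference stand

### The arm

A 6-joint arm with a two-finger parallel gripper is mounted at the origin on the work surface. World frame = base frame: x ahead of the robot, y to its left, z up, the work surface at z = 0. Lengths are in m, angles in degrees, forces in N, time in s.
With the tool pointing down it reaches from about 0.4 to 0.825 m from the base axis. Payload 7 kg.
Tool frame: the origin (TCP) lies at the very end of the fingers, on their centre line; the grasp point (between the pads) lies 19 mm behind it (r.hold_point_z is the distance from the TCP to the grasp point, in m); x points along the fingers, y is the direction in which the jaws open and shut, and the axes are right-handed (so a half turn about x gives the same grasp; the last joint's range is limited). The gripper opens to 88 mm and grips with 3 to 60 N. Pads are 19 mm wide; open, the fingers measure 130 mm over their backs; the gripper's body (78 mm by 193 mm) begins 47 mm behind the grasp point.
Start: joints at [-54.769, 20.546, 0.682, 0, -70.136, -16.507], TCP at [0.217, -0.639, 0.201] pointing down, gripper open.
Joint ranges: [-176.03, 176.03], [-82.01, 121.73], [-58.28, 71.71], [-173.87, 95.51], [-174.79, -0.11], [-173.66, 173.66]. Speed limits (degrees/s): [136.94, 136.94, 172.46, 180, 180, 180].

### API

Orientations are given as [roll, pitch, yaw] about the fixed x, y, z axes, in that order (R = Rz(yaw) Ry(pitch) Rx(roll)).
In Python, from plant import r gives the robot as it stands. The module is installed in compiled form; this text tells all that it offers.
- The arm moves only by the shell command python3 -m creep 'ROWS' [FORCE]. ROWS is JSON, a list of rows, each a list of 7 numbers: the turn, a rotation vector about the tool's x, y, z in rad, then the shift along the tool's x, y, z in cm, then the opening in per cent of the stroke, from 0 (shut) to 100 (fully open). In form: [[rx, ry, rz, x, y, z, fingers], ...]. A call has 1 to 8 rows; each row shifts and turns the commanded pose from where the row before left it, along the tool's axes as they then stand; what a row does not reach is not made up. A row lasts 1/10 s, in which the tool goes at most 50 mm and 8.59 degrees, less where a joint would pass 70% of its speed; a pose out of reach is approached as far as the arm can. A call is refused whole if a number of a shift passes 5 or a number of a turn 0.15, either way. A call with a gripper value outside its range is refused whole. The fingers move at their own pace and stop on an object; FORCE is the grip in N (left out, the last holds). Time passes only in rows, so rows that do not move let the fingers close. It gives the time, the measured TCP pose, the force and the opening at its end, in the units of the state.
- r.get_state(): the state, without advancing time (a new reading comes with each control period).
- r.capture(name): name is "side" or "top"; returns (picture, depth): 480x640x3 uint8, blue, green, red; 480x640 float32, m along the optical axis (not along the pixel's ray), 0 where there is no reading.
- r.camera_info(name): a dict with "fovy" (degrees; the focal length in pixels is half the picture's height over the tangent of half this angle, whatever the lens; pixels are square), "cx", "cy" (the principal point, pixels), "camera_from_world" (4x4, takes a point from world to camera coordinates). Camera axes: x right, y down, z forward; pixel columns grow to the right and rows downward; lengths in m; the calibration is good to about 2 mm. A picture is of the moment at which its call begins. camera_info takes no time and is no camera call.
- r.close_job(): hands the job in, once; it reports no verdict.
Trained networks look in the newest picture that a camera, given by its name, has taken for a name from the list of things; names that differ only in an ending like _2 or _b are one class to them, and where a whole thing is asked for, a point or a joint stands for the part that bears it (a point fixed in the world has none). Each returns a list of dicts, best first, with "score" (0 to 1); they miss things now and then, are a little off and sometimes report something else, mostly with a low value. They report only what shows in the picture. A call takes as long as a camera call. They do not tell look-alikes from the thing itself.
- r.look_for(query, camera): "rect" ([left, top, right, bottom] in pixels, round what is visible of it).
- r.masks_of(query, camera): "pixels" (480x640 bool, what is visible of it) and "rect" ([left, top, right, bottom] in pixels, round what is visible of it).
The state is a dict: "time_s": time; "joints": joint angles; "qd": joint speeds; "joint_torque": joint torques, N m; "tcp_pos": TCP position; "eef_rot": TCP orientation; "contact_force": force on the tool from outside, world axes, zero at the start; "moment": the same for the moment, N m; "gripper_width": finger opening in m.
Only numpy, scipy, OpenCV 4.12 (cv2) and the standard library are available. Lean on these libraries where they do the work, as an engineer would, in place of code of your own. Each camera call takes 0.05 s, during which the arm holds its last target. There are 200 camera calls.

### The job

Clamp the black four-ball tracking array on the small steel stand beside the training torso: lay its forked foot flat on the stand's seat, slide it under the loose knurled brass nut until both prongs rest against the stop, then screw the nut down (clockwise) until it stops tight. The stand is only held by its weight: do not shove or twist it out of its place. Let go at the end, and leave the other instruments where they are.

Things in the scene. Friction and masses are not known exactly. Their poses are not given: they have to be found in the camera images.
- bracket: Grey steel stand, 3 kg, loose on the bench: it slides at a push of about 17 N and turns at about 1.2 N m. Base plate 150 x 90 x 20 mm. Origin: on the axis of its upright stud, at table height; +x level, the way the array slides in; z up. Flat seat 60 mm above the table, x -22 to +24 mm, 44 mm wide; behind it, to x = -97 mm, a 10 mm wide rib, level with the seat, carries the array's stem.
- stop (a point): Middle of the foot of the stop, at seat height, 24 mm ahead (+x) of the stud axis: a ledge across the seat, 10 mm high, its upright face looking to -x. Axes as bracket. The steel stud is 12 mm thick, its top 120 mm above the table.
- tail (a point): Point on the base plate's top at its rear edge, 100 mm behind (-x) the stud axis, 20 mm above the table; shows whether the stand has been twisted. Axes as bracket.
- pad: Steel pressure washer on the stud under the nut, 30 mm across, 3 mm thick; it goes down with the nut but does not turn. Origin: centre of its underside; z up. At the start it is loose, 2.5 to 4 mm clear above a foot lying on the seat (70.5 to 72 mm above the table), so it meets the foot after 2.6 to 4.2 rad of turning; it is springy and the nut stops about 0.7 rad after that.
- nut_grip (a point): On the axis of the knurled brass hand nut (captive on the stud), half-way up its head: 35 mm across, 22 mm high; this point is 29 mm above the pad's underside. Clockwise from above lowers it 6 mm a turn (0.95 mm a rad). It turns at 0.15 N m until it comes to a dead stop, where the torque shoots up: 0.3 to 0.7 N m there is tight. It stays where it is left.
- array: Loose black tracking array, about 170 g, lying flat, 170 mm long. Origin: on its underside, below the grip place; +x along the stem to the forked foot, z up. Foot: plate 42 mm wide, 8 mm thick, x +8 to +84 mm. Cross bars at x = -32 mm (y -42 to +56 mm) and x = -80 mm (y -60 to +34 mm) carry four pale marker balls of 13 mm, tops 35 mm up. On seat and rib it rests steadily by itself.
- array_grip (a point): Where to grip the array: centre of its stem, 8 mm above array's origin; axes as array. The stem is a straight bar 14 mm wide (y), 16 mm high, from 86 mm behind this point to 12 mm ahead of it, with a blue band on top here.
- array_tips (a point): Underside of the array, midway between the tips of its two prongs, 84 mm ahead (+x) of array's origin; axes as array. The slot between the prongs is 15 mm wide and 32 mm deep, its mouth flared to 25 mm over the last 10 mm. With the array home this point meets stop.
- trocar: Bystander: trocar sleeve standing on its head, 38 mm across, 122 mm tall, slim clear tube upward. Origin: centre of its underside.
- pointer: Bystander: pointer with three marker balls lying on the bench, 200 mm long, 16 mm wide, 33 mm high, slim steel tip along +x. Origin: on its underside, 125 mm behind the tip.
- dish: Bystander: steel bowl, 90 mm across, 32 mm high. Origin: centre of its underside.
- driver: Bystander: screwdriver with a red handle lying on the bench along its x axis, about 200 mm long.
Mind the look-alikes: they are no part of the job. There is more than one size of the array; the one meant has the size given above.

How it is judged (in metres and radians):
On the way, in this order (a step that is already met when the one before it is completed fails the run):
1. the array lies flat on the seat, its prongs at the stop (x of array_tips in the frame of bracket above 0.021 m and y of array_tips in the frame of bracket between -0.004 and 0.004 m and z of array_tips in the frame of bracket between 0.056 and 0.0635 m and angle between the x axis of array and the x axis of bracket, either way round below 0.08 rad and angle between array's own z axis and vertical below 0.05 rad), for 0.2 s.
2. the nut is tight on the foot of the array (contact force between pad and array above 30 N), for 0.2 s.
At the end, for the whole second after the job is handed in: Array at rest, flat on the seat, prong tips within 3 mm of the stop, centred within 4 mm, in line within 0.08 rad; the nut is down to its stop (its washer presses on the foot with over 30 N); the stand within 12 mm of its start (tail 20 mm), the bystanders within 30 mm (all of step 1 and contact force between pad and array above 30 N and linear speed of array below 0.01 m/s and angular speed of array below 0.1 rad/s and distance of bracket from where it was at the start of the episode below 0.012 m and distance of tail from where it was at the start of the episode below 0.02 m and distance of each of trocar, pointer, dish, driver from where it was at the start of the episode below 0.03 m); the robot touches nothing.
It fails at once if the stand is shoved by more than 12 mm or twisted by more than about 11 degrees (its tail by more than 20 mm) (distance of bracket from where it was at the start of the episode above 0.012 m or distance of tail from where it was at the start of the episode above 0.02 m).
It fails at once if a bystander is moved by more than 30 mm or tipped over (distance of any of trocar, pointer, dish, driver from where it was at the start of the episode above 0.03 m or angle between trocar's own z axis and vertical above 0.5 rad).
It also fails if it takes over 72 s, if anything falls off the work surface, if the arm or the gripper's body presses on something with over 40 N, if the wrist force passes 120 N, or if a joint passes its speed limit or range.

## Working session

There is one attempt and no reset: what is moved stays moved. The work goes in short steps, Python scripts to look and compute and a shell command to move; the robot and the scene stay as the last step left them, time stands still between calls to the robot, and variables do not carry over. Pictures are saved under pics/ and viewed, about 8 in all and at most 12, crops included, and the job is handed in when it is done.

```bash
mkdir -p pics; cat > h.py <<'E'
import numpy as np, cv2
from plant import r
def K(n):
    i=r.camera_info(n); f=240/np.tan(np.radians(i["fovy"])/2); return f,i["cx"],i["cy"],np.linalg.inv(i["camera_from_world"])
def world(n,d):
    f,cx,cy,T=K(n); v,u=np.mgrid[0:480,0:640]
    p=np.stack([(u-cx)/f*d,(v-cy)/f*d,d,np.ones_like(d)],-1)
    w=(p@T.T)[...,:3]; w[d<=0]=np.nan; return w
def proj(n,p):
    i=r.camera_info(n); f,cx,cy,_=K(n); q=i["camera_from_world"]@np.r_[p,1]; return cx+f*q[0]/q[2], cy+f*q[1]/q[2]
E
python3 - <<'E'
from h import *
s=r.get_state(); print({k:np.round(v,3) for k,v in s.items()}, r.hold_point_z)
for n in("side","top"):
    p,d=r.capture(n); cv2.imwrite(f"pics/{n}0.png",p); np.save(f"{n}0.npy",d)
    i=r.camera_info(n);print(n,i["fovy"],i["cx"],i["cy"],np.linalg.inv(i["camera_from_world"]).round(3).tolist())
    w=world(n,d)
    for q in("array","bracket","pad","nut_grip","trocar","pointer","dish","driver"):
        for m in r.masks_of(q,n): 
            c=w[m["pixels"]]; print(q,round(m["score"],2),np.round(m["rect"]).tolist(),np.nanmedian(c,0).round(3), np.nanmax(c[:,2]).round(3))
E
```

```text
{'time_s': np.float64(0.0), 'joints': array([-5.4768e+01,  2.0590e+01,  6.3400e-01, -2.1000e-02, -7.0137e+01,
       -1.6505e+01]), 'qd': array([ 0.025, -0.091,  0.021,  0.031, -0.021, -0.043]), 'joint_torque': array([-0.0000e+00, -5.8272e+01,  2.9304e+01,  6.9980e+00,  7.0000e-03,
       -0.0000e+00]), 'tcp_pos': array([ 0.216, -0.639,  0.2  ]), 'eef_rot': array([ 94.589,  89.905, 113.309]), 'contact_force': array([ 0.01 , -0.29 ,  0.181]), 'moment': array([ 0.018, -0.044,  0.003]), 'gripper_width': np.float64(0.087)} 0.0188
side 44.81233635586736 315.03615258106527 237.7466130156355 [[0.98, -0.141, 0.142, 0.334], [-0.2, -0.741, 0.641, -1.05], [0.015, -0.656, -0.755, 1.271], [0.0, 0.0, 0.0, 1.0]]
array 0.97 [282.0, 291.0, 354.0, 346.0] [ 0.528 -0.276  0.01 ] 0.039
array 0.61 [256.0, 384.0, 371.0, 455.0] [ 0.46  -0.497  0.015] 0.054
array 0.2 [369.0, 220.0, 386.0, 257.0] [ 0.73  -0.056  0.032] 0.129
bracket 0.75 [268.0, 183.0, 326.0, 224.0] [0.535 0.13  0.031] 0.122
nut_grip 0.51 [283.0, 180.0, 294.0, 202.0] [0.517 0.131 0.107] 0.118
nut_grip 0.39 [283.0, 182.0, 296.0, 200.0] [0.514 
[... 586 characters left out ...]
2], [-1.0, -0.019, -0.015, -0.042], [0.018, -0.156, -0.988, 1.636], [0.0, 0.0, 0.0, 1.0]]
array 0.96 [451.0, 231.0, 516.0, 325.0] [ 0.461 -0.495  0.017] 0.06
array 0.82 [298.0, 278.0, 363.0, 348.0] [ 0.376 -0.117  0.019] 0.763
array 0.81 [371.0, 225.0, 414.0, 291.0] [ 0.528 -0.273  0.013] 0.046
bracket 0.59 [217.0, 216.0, 268.0, 280.0] [0.54  0.144 0.024] 0.126
pad 0.68 [237.0, 244.0, 251.0, 260.0] [0.515 0.138 0.113] 0.126
trocar 0.54 [308.0, 165.0, 324.0, 189.0] [ 0.728 -0.05   0.035] 0.129
pointer 0.54 [401.0, 154.0, 414.0, 202.0] [ 0.754 -0.296  0.014] 0.041
dish 0.72 [158.0, 270.0, 187.0, 301.0] [0.433 0.336 0.016] 0.041
driver 0.89 [252.0, 139.0, 259.0, 182.0] [0.8   0.126 0.026] 0.035
```

```bash
python3 - <<'E'
import cv2
p=cv2.imread("pics/top0.png"); cv2.imwrite("pics/topc.png",cv2.resize(p[120:360,140:540],(800,480),interpolation=cv2.INTER_CUBIC))
s=cv2.imread("pics/side0.png"); cv2.imwrite("pics/sidec.png",cv2.resize(s[140:470,180:460],(680,801)[:2],interpolation=cv2.INTER_CUBIC)[:600] if 0 else cv2.resize(s[150:460,190:450],(503,600),interpolation=cv2.INTER_CUBIC))
E
```

```text
(no output)
```

View pics/topc.png

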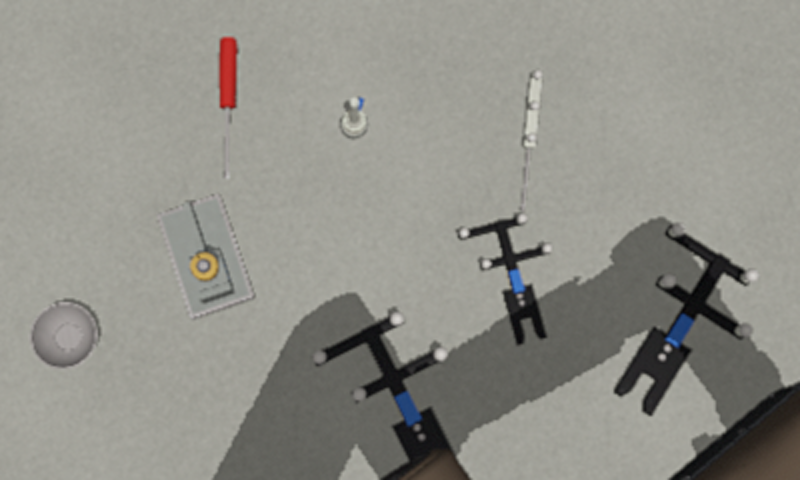

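View pics/sidec.png

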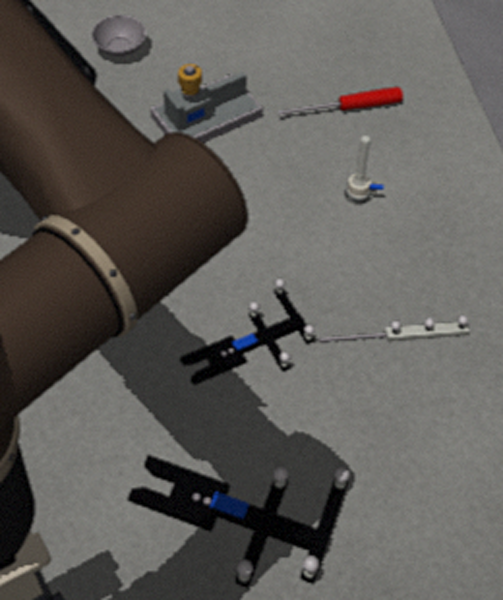

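Top view (2x crop): array candidates are large at full-image pixel (485,275), large and partly under the arm at (335,310), and smaller at (395,255). Scale ~370 px/m makes the right one about 228 mm long and the middle one about 165 mm, so the middle one fits 170 mm. The stand is at (243,250) with its stop toward the robot. Next I'll measure it and check a close crop.

```bash
cat > fit.py <<'E'
from h import *
from scipy.optimize import minimize
def model(P):  # array-frame xy (mm) -> inside silhouette
    x,y=P[:,0],P[:,1]; b=lambda x0,x1,y0,y1:(x>x0)&(x<x1)&(y>y0)&(y<y1)
    slot=(x>52)&(abs(y)<np.where(x>74,7.5+(x-74)*.5,7.5))
    return b(-86,12,-7,7)|(b(8,84,-21,21)&~slot)|b(-36,-28,-42,56)|b(-84,-76,-60,34)
G=np.stack(np.meshgrid(np.arange(-86,84.1,2),np.arange(-60,56.1,2)),-1).reshape(-1,2); G=G[model(G)]
def fit(n,img,d,init,z=.010):
    """fit silhouette of array (x,y,yaw) at world height offset z to dark/blue pixels in camera n"""
    g=img.astype(int); dark=((g.max(2)<75)|((g[...,0]-g[...,2])>40)).astype(np.float32)
    u0,v0=map(int,proj(n,[init[0],init[1],z])); k=np.zeros_like(dark); k[max(v0-55,0):v0+55,max(u0-55,0):u0+55]=1
    D=cv2.GaussianBlur(dark*k,(0,0),1.0)
    i=r.camera_info(n); f,cx,cy,_=K(n); M=i["camera_from_world"]
    def uv(q):
        c,s=np.cos(q[2]),np.sin(q[2]); P=G/1000@np.array([[c,s],[-s,c]])+q[:2]
        X=np.c_[P,np.full(len(P),z),np.ones(len(P))]@M.T; return (cx+f*X[:,0]/X[:,2]).astype(np.float32),(cy+f*X[:,1]/X[:,2]).astype(np.float32)
    def cost(q):
        u,v=uv(q); return -cv2.remap(D,u[None],v[None],cv2.INTER_LINEAR).mean()
    best=min((minimize(cost,np.array(init)+[dx,dy,da],method="Nelder-Mead",options=dict(initial_simplex=np.array(init)+[dx,dy,da]+np.array([[0,0,0],[.01,0,0],[0,.01,0],[0,0,.1]]))) for dx in(-.02,0.02) for dy in(-.015,.015) for da in(-.1,.1)),key=lambda o:o.fun)
    return best.x,best.fun,dark
E
python3 - <<'E'
from fit import *
for n in("top","side"):
    img=cv2.imread(f"pics/{n}0.png"); d=np.load(f"{n}0.npy"); w=world(n,d)
    q,f,dark=fit(n,img,d,[.5,-.28,np.radians(-165)]); print(n,"array",q[:2].round(4),np.degrees(q[2]).round(2),round(f,3))
    c,s=np.cos(q[2]),np.sin(q[2])
    u,v=proj(n,[*q[:2],.01]); 
    m=(dark>0); m[:int(v)-55]=0;m[int(v)+55:]=0;m[:,:int(u)-55]=0;m[:,int(u)+55:]=0
    k,l,st,ce=cv2.connectedComponentsWithStats(m.astype(np.uint8)); j=1+np.argmax(st[1:,4]); P=w[l==j][:,:2]-q[:2]; L=P@np.array([[c,-s],[s,c]])
    print("extent mm",np.nanpercentile(L,[.5,99.5],axis=0).round(4).tolist())
    if n=="top":
        z=w[...,2]; hsv=cv2.cvtColor(img,cv2.COLOR_BGR2HSV)
        near=np.hypot(w[...,0]-.535,w[...,1]-.135)<.13
        base=near&(z>.012)
        k,l,st,ce=cv2.connectedComponentsWithStats(base.astype(np.uint8)); j=1+np.argmax(st[1:,4])
        lo=(l==j)&(z<.03); P=w[l==j][:,:2].astype(np.float32)*1000
        print("base rect",cv2.minAreaRect(P), lo.sum())
    hsv=cv2.cvtColor(img,cv2.COLOR_BGR2HSV); near=np.hypot(w[...,0]-.515,w[...,1]-.135)<.06
    br=near&(hsv[...,0]>12)&(hsv[...,0]<30)&(hsv[...,1]>110); ww=w[br]; print("nut",br.sum(),np.nanmedian(ww,0),(np.nanmin(ww,0)+np.nanmax(ww,0))/2,np.nanpercentile(ww[:,2],[2,98]))
    vv,uu=np.nonzero(br);print("nut px",uu.min(),uu.max(),vv.min(),vv.max())
    cr=img[int(v)-50:int(v)+50,int(u)-60:int(u)+60].copy(); cr=cv2.resize(cr,None,fx=6,fy=6,interpolation=cv2.INTER_CUBIC)
    for a,b in((0,0),(.084,0),(-.086,0),(.084,.021),(.084,-.021),(-.032,.056),(-.032,-.042),(-.08,-.06),(-.08,.034)):
        uu,vv=proj(n,[q[0]+c*a-s*b,q[1]+s*a+c*b,.01]); cv2.circle(cr,(int((uu-int(u)+60.5)*6),int((vv-int(v)+50.5)*6)),4,(0,0,255),-1)
    cv2.imwrite(f"pics/crop_{n}.png",cr)
    # bracket crop
    u,v=proj(n,[.535,.135,.03]); cv2.imwrite(f"pics/br_{n}.png",cv2.resize(img[int(v)-45:int(v)+45,int(u)-50:int(u)+50],None,fx=6,fy=6,interpolation=cv2.INTER_CUBIC))
a=cv2.imread("pics/crop_top.png");b=cv2.imread("pics/br_top.png"); H=min(a.shape[0],b.shape[0])
m=np.hstack([a[:H],b[:H]]); cv2.imwrite("pics/both.png",cv2.resize(m,(800,int(H*800/m.shape[1]))))
E
```

```text
top array [ 0.5161 -0.2729] -164.62 -0.805
extent mm [[-0.0856, -0.0417], [0.0829, 0.0436]]
base rect ((543.0773315429688, 149.25270080566406), (151.50860595703125, 93.10444641113281), 21.231365203857422) 1301
nut 104 [0.51387645 0.13638978 0.11369699] [0.51633603 0.13888064 0.10853343] [0.10289059 0.12128523]
nut px 236 248 246 259
side array [ 0.5132 -0.2776] -164.97 -0.939
extent mm [[-0.085, -0.1067], [0.2282, 0.2684]]
nut 129 [0.51329188 0.12829594 0.10698928] [0.51447917 0.13526738 0.09481116] [0.07529178 0.11497301]
nut px 282 293 183 198
```

View pics/both.png

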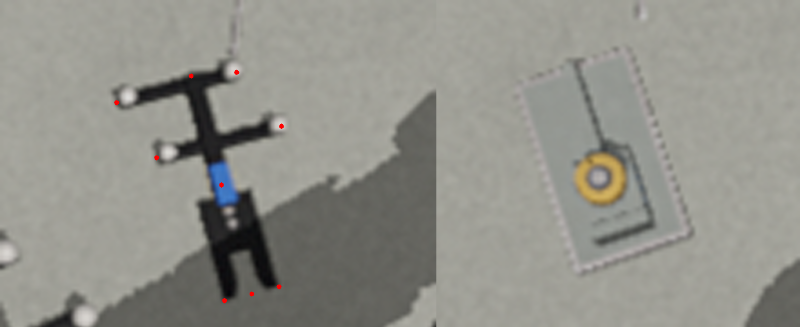

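Crop: the chosen array's outline matches the 170 mm template (red dots on tips, stem end and bar ends), so the middle one it is. The stand's rib points to upper left, stop at lower right edge of the seat.

```bash
cat >> h.py <<'E'
from scipy.spatial.transform import Rotation as Ro
from scipy.optimize import minimize
def goto(pos,yaw):
    """rows needed (tool axes) to put TCP at pos, tool down, jaw axis y at yaw (deg, mod 180); print"""
    s=r.get_state(); R=Ro.from_euler("xyz",s["eef_rot"],degrees=True); M=R.as_matrix()
    best=None
    for yy in(yaw,yaw+180):
        a=np.radians(yy); x=np.array([0,0,-1.]); y=np.array([np.cos(a),np.sin(a),0]); T=Ro.from_matrix(np.c_[x,y,np.cross(x,y)])
        rv=(R.inv()*T).as_rotvec(); print("  rotvec option",rv.round(3))
        if best is None or np.linalg.norm(rv)<np.linalg.norm(best): best=rv
    print("t",round(s["time_s"],2),"tcp",s["tcp_pos"].round(4),"F",np.round(s["contact_force"],1),"M",np.round(s["moment"],2),"w",round(s["gripper_width"],4),"joints",s["joints"].round(1))
    dp=np.array(pos)-s["tcp_pos"]; print("tool axes in world y",M[:,1].round(3),"z",M[:,2].round(3)); print("rot",best.round(3),"shift cm (tool axes now)",(M.T@dp*100).round(2)); return best
E
python3 - <<'E'
from h import *
for n in("top","side"):
    img=cv2.imread(f"pics/{n}0.png"); w=world(n,np.load(f"{n}0.npy")); w=w[np.hypot(w[...,0]-.54,w[...,1]-.145)<.12]; w=w[np.isfinite(w).all(1)]
    def h(q):
        c,s=np.cos(q[2]),np.sin(q[2]); d=w[:,:2]-q[:2]; x=d@[c,s]; y=d@[-s,c]; H=np.full(len(x),q[3])
        sm=lambda t:1/(1+np.exp(-np.clip(t/.0008,-40,40)))
        bx=lambda a,b,cc:sm(x-a)*sm(b-x)*sm(cc-abs(y))
        for hh,m in((.02,bx(-.1,.05,.045)),(.06,bx(-.022,.024,.022)),(.06,bx(-.097,-.02,.005)),(.07,bx(.024,.03,.022)),(.112,sm(.0175-np.hypot(x,y)))): H=H*(1-m)+(hh+q[3])*m
        return H
    cost=lambda q:np.minimum(abs(w[:,2]-h(q)),.02).mean()
    for a in(-164,-160,-156):
      o=minimize(cost,[.516,.138,np.radians(a),0.],method="Nelder-Mead",options=dict(maxiter=2000,initial_simplex=np.array([.516,.138,np.radians(a),0.])+np.vstack([np.zeros(4),np.diag([.006,.006,.06,.004])])))
      q=o.x; print(n,q[:2].round(4),np.degrees(q[2]).round(2),q[3].round(4),o.fun)
f,cx,cy,T=K("top")
for n,u,v,z in(("top",242.,252.5,.108),("side",287.5,190.5,.101)):
    f,cx,cy,T=K(n); ray=T[:3,:3]@[(u-cx)/f,(v-cy)/f,1]; print(n,"nut ray",(T[:3,3]+ray*(z-T[2,3])/ray[2]).round(4))
a=np.radians(-164.8); goto([.5147-.004*np.cos(a),-.275-.004*np.sin(a),.15],-164.8+90)
E
```

```text
top [0.5197 0.1404] -159.69 0.0024 0.0037417086587758167
top [0.5197 0.1404] -159.69 0.0024 0.003741703742292689
top [0.5197 0.1404] -159.69 0.0024 0.003741706097153982
side [0.5173 0.1413] -160.77 0.0004 0.00616809818453226
side [0.5181 0.1417] -160.19 0.0004 0.006158884420105452
side [0.518  0.1417] -160.05 0.0004 0.006158758735379638
top nut ray [0.5168 0.1392 0.108 ]
side nut ray [0.5133 0.1332 0.101 ]
  rotvec option [-3.08 -0.    0.  ]
  rotvec option [0.062 0.    0.   ]
t 0.9 tcp [ 0.2167 -0.6393  0.2009] F [ 0.  -0.2 -0.2] M [ 0.02  0.02 -0.03] w 0.0876 joints [-54.8  20.5   0.7  -0.  -70.1 -16.5]
tool axes in world y [-0.321  0.947 -0.   ] z [0.947 0.321 0.   ]
rot [0.062 0.    0.   ] shift cm (tool axes now) [ 5.09 24.91 40.32]
```

```bash
python3 -m creep '[[0,0,0,0,2.5,4,60],[0,0,0,0,2.5,4,60],[0,0,0,0,2.5,4,60],[0,0,0,0,2.5,4,60],[0,0,0,0,2.5,4,60],[0,0,0,0,2.5,4,60],[0,0,0,0,2.5,4,60],[0,0,0,0,2.5,4,60]]' 20
python3 -m creep '[[0,0,0,0,2.5,4,60],[0.062,0,0,2,2.4,4.3,60],[0,0,0,2,0,0,60],[0,0,0,2,0,0,60],[0,0,0,0,0,0,60],[0,0,0,0,0,0,60]]' 20
python3 - <<'E'
from h import *
a=np.radians(-164.8); goto([.5147-.004*np.cos(a),-.275-.004*np.sin(a),.003],-164.8+90)
E
```

```text
time_s: 1.7
tcp_pos: [0.4566, -0.3455, 0.2013]
eef_rot: [-40.1, 90.0, -21.4]
contact_force: [0.8, -1.4, 0.1]
gripper_width: 0.053
time_s: 2.3
tcp_pos: [0.5165, -0.2764, 0.1424]
eef_rot: [-163.0, 90.0, -147.8]
contact_force: [-0.3, 0.0, 1.5]
gripper_width: 0.0528
  rotvec option [3.141e+00 0.000e+00 1.000e-03]
  rotvec option [-0.    -0.001  0.   ]
t 2.3 tcp [ 0.5165 -0.2764  0.1424] F [-0.3  0.   1.5] M [-0.01 -0.01  0.01] w 0.0528 joints [ -9.   14.8 -15.6   0.  -59.7 -65.8]
tool axes in world y [-0.262  0.965 -0.   ] z [ 0.965  0.262 -0.001]
rot [-0.    -0.001  0.   ] shift cm (tool axes now) [13.94  0.19  0.27]
```

```bash
python3 -m creep '[[0,0,0,3,0.2,0.3,60],[0,0,0,4,0,0,60],[0,0,0,4,0,0,60],[0,0,0,2,0,0,60],[0,0,0,0.6,0,0,60],[0,0,0,0,0,0,60]]' 10
python3 -m creep '[[0,0,0,0,0,0,10],[0,0,0,0,0,0,0],[0,0,0,0,0,0,0],[0,0,0,0,0,0,0],[0,0,0,0,0,0,0],[0,0,0,0,0,0,0],[0,0,0,0,0,0,0]]' 15
```

```text
time_s: 2.9
tcp_pos: [0.5193, -0.2741, 0.0066]
eef_rot: [-73.3, 90.0, -58.2]
contact_force: [0.8, 0.6, 0.1]
gripper_width: 0.0523
time_s: 3.6
tcp_pos: [0.5188, -0.2735, 0.0061]
eef_rot: [-64.6, 90.0, -49.5]
contact_force: [0.7, -0.9, 0.2]
gripper_width: 0.0031
```

```bash
python3 - <<'E'
from h import *
print(r.get_state()["gripper_width"])
out=[]
for n in("top","side"):
    p,d=r.capture(n); u,v=map(int,proj(n,[.52,-.27,.01])); c=cv2.resize(p[v-60:v+50,u-55:u+55],(400,400),interpolation=cv2.INTER_CUBIC); out.append(c)
cv2.imwrite("pics/g1.png",np.hstack(out))
E
```

```text
0.0030783469801907866
```

View pics/g1.png

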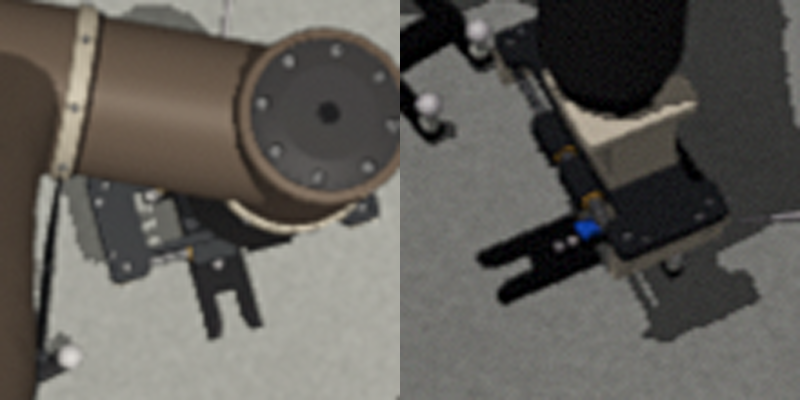

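The pictures show the fingers at the blue band, but the opening reads 3 mm instead of 14. I'll lift a little and check whether it is held.

```bash
python3 -m creep '[[0,0,0,-1,0,0,0],[0,0,0,-1,0,0,0],[0,0,0,-1,0,0,0],[0,0,0,-2,0,0,0],[0,0,0,-2,0,0,0],[0,0,0,0,0,0,0]]'
python3 - <<'E'
from h import *
out=[]
for n in("top","side"):
    p,d=r.capture(n); u,v=map(int,proj(n,[.52,-.27,.03])); c=cv2.resize(p[v-60:v+50,u-55:u+55],(400,400),interpolation=cv2.INTER_CUBIC); out.append(c)
cv2.imwrite("pics/g2.png",np.hstack(out))
E
```

```text
time_s: 4.3
tcp_pos: [0.521, -0.2742, 0.08]
eef_rot: [-31.5, 89.7, -16.3]
contact_force: [0.2, 0.7, -0.3]
gripper_width: 0.0004
```

View pics/g2.png

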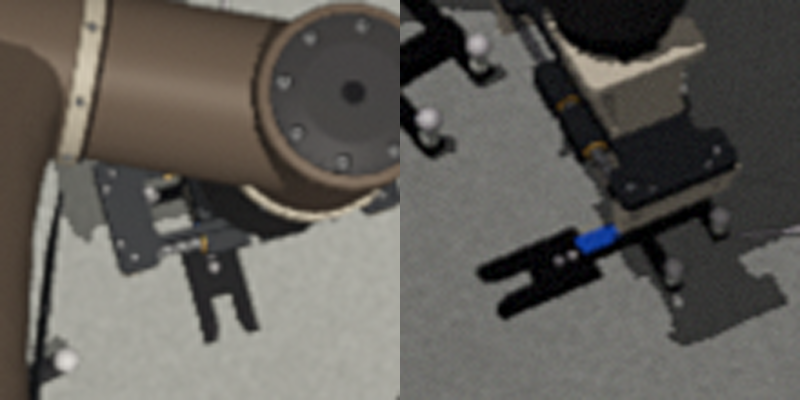

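```bash
python3 -m creep '[[0,0,0,0,0,0,60],[0,0,0,0,0,0,60],[0,0,0,0,0,0,60],[0,0,0,0,0,0,60]]'
python3 - <<'E'
from h import *
from fit import fit
for n in("top","side"):
    p,d=r.capture(n); cv2.imwrite(f"pics/{n}3.png",p); np.save(f"{n}3.npy",d)
p=cv2.imread("pics/side3.png"); s=r.get_state(); t=s["tcp_pos"]; M=Ro.from_euler("xyz",s["eef_rot"],degrees=True).as_matrix()
u,v=map(int,proj("side",t)); S=6.5
c=cv2.resize(p[v-50:v+40,u-65:u+55],None,fx=S,fy=S,interpolation=cv2.INTER_CUBIC)
for q,col in((t,(0,0,255)),(t+M[:,1]*.026,(0,255,0)),(t-M[:,1]*.026,(0,255,0)),(t-M[:,0]*.066,(255,0,255)),([*t[:2],.016],(0,255,255))):
    a,b=proj("side",q); cv2.circle(c,(int((a-u+65.5)*S),int((b-v+50.5)*S)),5,col,-1)
cv2.imwrite("pics/g3.png",c); print(s["gripper_width"],t)
E
```

```text
time_s: 4.8
tcp_pos: [0.5186, -0.2735, 0.0756]
eef_rot: [155.7, 89.9, 170.9]
contact_force: [0.1, 0.4, 0.7]
gripper_width: 0.0269
0.03494265422733793 [ 0.51869039 -0.273502    0.07574099]
```

View pics/g3.png

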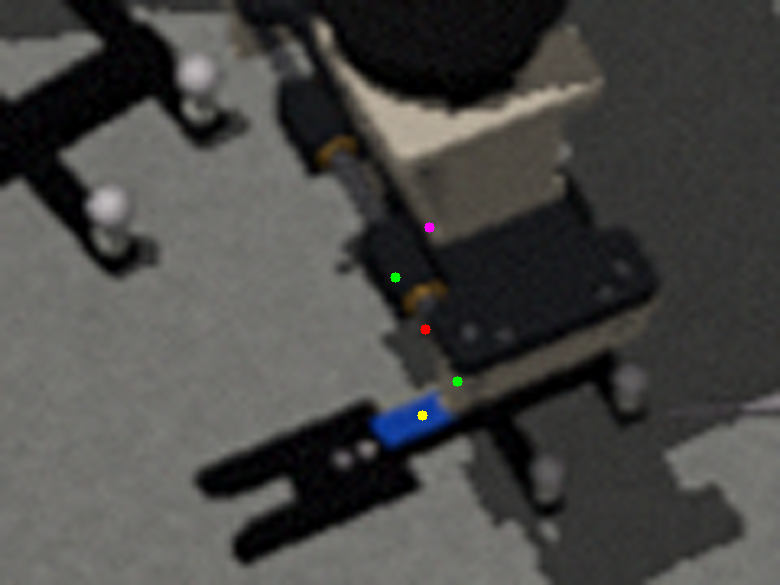

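TCP projects right over the blue band, as intended, yet the jaws shut to nothing. I'll check the gripper's real geometry against the TCP using depth, in the tool frame.

```bash
python3 - <<'E'
from h import *
from fit import fit
s=r.get_state(); t=s["tcp_pos"]; M=Ro.from_euler("xyz",s["eef_rot"],degrees=True).as_matrix()
for n in("side","top"):
    img=cv2.imread(f"pics/{n}3.png"); d=np.load(f"{n}3.npy"); w=world(n,d)
    L=(w-t)@M; ok=(w[...,2]>.05)&(np.hypot(w[...,0]-t[0],w[...,1]-t[1])<.13)
    for a in range(-160,41,10):
        m=ok&(L[...,0]*1000>=a)&(L[...,0]*1000<a+10)
        if m.sum()>3: print(n,a,m.sum(),"y",np.percentile(L[m][:,1]*1000,[1,50,99]).round(),"z",np.percentile(L[m][:,2]*1000,[1,50,99]).round())
    print(n,"table z",np.nanmedian(w[(w[...,2]<.02)][:,2]), "blue band z:",end="")
    b=(img[...,0].astype(int)-img[...,2]>50)&(np.hypot(w[...,0]-.515,w[...,1]+.275)<.05); print(b.sum(),np.nanmedian(w[b],0) if b.any() else "")
    print(n,"fit",[np.round(x,4) for x in fit(n,img,d,[.5147,-.275,np.radians(-164.8)])[:2]])
E
```

```text
side -160 54 y [-53. -50. -38.] z [-22.  -2.  24.]
side -150 82 y [-54. -49.  22.] z [-28. -16.  23.]
side -140 771 y [-98. -70.  94.] z [-38. -10.  38.]
side -130 139 y [-99. -69.  91.] z [-39. -24.  36.]
side -120 279 y [-96. -28.  86.] z [-39. -29.  39.]
side -110 161 y [-91.  -4.  81.] z [-39. -29.  35.]
side -100 88 y [-90. -88.  83.] z [-38. -18.  40.]
side -90 10 y [-88. -86.  83.] z [-31. -11.  37.]
side -80 6 y [15. 23. 33.] z [-11. -10.  -8.]
side -70 8 y [14. 20. 32.] z [-10.  -9.  -7.]
side -40 4 y [-28. -24.  31.] z [-11. -10.  -9.]
side table z -0.0029902644438328796 blue band z:63 [ 0.51323185 -0.27563828  0.01448661]
side fit [array([ 0.515 , -0.2806, -2.9272]), np.float64(-0.9286)]
top -150 61 y [-83.  76.  96.] z [-37.  -9.  33.]
top -140 447 y [-95.  76.  96.] z [-37. -11.  37.]
top -130 81 y [-89.  45.  96.] z [-37. -12.  39.]
top -120 197 y [-48.  36.  62.] z [-37. -13.  20.]
top -110 45 y [-68.  46.  87.] z [-37. -27.  21.]
top -100 8 y [-23.  47.  79.] z [-37.   0.  18.]
top table z -0.00042271238986524295 blue band z:0 
top fit [array([ 0.5115, -0.2663, -2.7564]), np.float64(-0.6733)]
```

Depth shows the gripper body starting about 92 mm behind the reported TCP instead of 66 mm. So the real fingertips sit ~26 mm higher than reported, and the jaws shut above the stem. I'll touch down gently to calibrate this.

```bash
python3 -m creep '[[0,0,0,4,0,0,60],[0,0,0,3,0,0,60],[0,0,0,1,0,0,60],[0,0,0,0,0,0,60],[0,0,0,0,0,0,60]]'
python3 -m creep '[[0,0,0,0.3,0,0,60],[0,0,0,0.3,0,0,60],[0,0,0,0,0,0,60]]'
python3 -m creep '[[0,0,0,0.2,0,0,60],[0,0,0,0.2,0,0,60],[0,0,0,0,0,0,60]]'
```

```text
time_s: 5.4
tcp_pos: [0.5196, -0.2738, -0.003]
eef_rot: [-48.2, 89.9, -33.0]
contact_force: [0.9, -0.1, 1.3]
gripper_width: 0.0525
time_s: 5.7
tcp_pos: [0.519, -0.2735, -0.0096]
eef_rot: [-18.4, 90.0, -3.3]
contact_force: [0.3, -0.2, -0.2]
gripper_width: 0.0528
time_s: 6.0
tcp_pos: [0.5186, -0.2735, -0.0142]
eef_rot: [149.5, 90.0, 164.7]
contact_force: [-1.7, -1.3, 0.0]
gripper_width: 0.0525
```

Reported TCP is at -14 mm with no contact, which confirms the offset. I'll keep feeling downward.

```bash
python3 -m creep '[[0,0,0,0.2,0,0,60],[0,0,0,0.2,0,0,60],[0,0,0,0,0,0,60]]'
python3 -m creep '[[0,0,0,0.15,0,0,60],[0,0,0,0.15,0,0,60],[0,0,0,0,0,0,60]]'
python3 -m creep '[[0,0,0,0.15,0,0,60],[0,0,0,0,0,0,60]]'
```

```text
time_s: 6.3
tcp_pos: [0.5186, -0.2735, -0.0183]
eef_rot: [151.2, 90.0, 166.3]
contact_force: [0.1, -0.0, 0.9]
gripper_width: 0.0526
time_s: 6.6
tcp_pos: [0.5186, -0.2735, -0.0212]
eef_rot: [150.3, 90.0, 165.5]
contact_force: [0.4, -0.3, -0.5]
gripper_width: 0.0524
time_s: 6.8
tcp_pos: [0.5187, -0.2735, -0.0226]
eef_rot: [147.8, 90.0, 163.0]
contact_force: [0.4, 0.0, 0.0]
gripper_width: 0.0526
```

```bash
for i in 1 2 3; do python3 -m creep '[[0,0,0,0.15,0,0,60],[0,0,0,0,0,0,60]]' | egrep 'tcp|force'; done
```

```text
tcp_pos: [0.5187, -0.2735, -0.0241]
contact_force: [0.6, -1.2, 0.4]
tcp_pos: [0.5189, -0.2735, -0.0253]
contact_force: [-0.4, -0.2, 2.1]
tcp_pos: [0.519, -0.2736, -0.0254]
contact_force: [-5.7, 2.3, 16.7]
```

Contact at reported z = -25.4 mm, so the fingertip offset is +25.4 mm. Back up 4 mm and grip.

```bash
python3 -m creep '[[0,0,0,-0.4,0,0,60],[0,0,0,0,0,0,10],[0,0,0,0,0,0,0],[0,0,0,0,0,0,0],[0,0,0,0,0,0,0],[0,0,0,0,0,0,0],[0,0,0,0,0,0,0],[0,0,0,0,0,0,0]]' 25
```

```text
time_s: 8.2
tcp_pos: [0.5187, -0.2735, -0.0231]
eef_rot: [147.6, 90.0, 162.8]
contact_force: [0.2, -0.5, -2.0]
gripper_width: 0.0135
```

Held at 13.5 mm opening. Lift, carry over behind the stand, then measure.

```bash
python3 -m creep '[[0,0,0,-1,0,0,0],[0,0,0,-3,0,0,0],[0,0,0,-4,0,0,0],[0,0,0,-4,0,0,0],[0,0,0,-3,2,1.2,0],[0,0,0,0,3.5,2,0],[0,0,0,0,3.5,2,0],[0,0,0,0,3.5,2,0]]'
python3 -m creep '[[0,0,0,0,3.5,2,0],[0,0,0,0,3.5,2,0],[0,0,0,0,3.5,2,0],[0,0,0,0,3.5,2,0],[0,0,0,0,3.5,2,0],[0,0,0,0,3.5,2,0],[0,0,0,0,3.5,2,0],[0,0,0,0,3.5,2,0]]'
python3 -m creep '[[-0.03,0,0,0,0.6,0.9,0],[-0.03,0,0,0,0,0,0],[-0.025,0,0,0,0,0,0],[0,0,0,0,0,0,0],[0,0,0,0,0,0,0]]'
python3 - <<'E'
from h import *
from fit import fit
s=r.get_state(); t=s["tcp_pos"]; goto([.644,.186,.127],-159.9+90)
out=[]
for n in("top","side"):
    p,d=r.capture(n); cv2.imwrite(f"pics/{n}4.png",p); np.save(f"{n}4.npy",d)
    z=t[2]+.0231+.01; print(n,[np.round(x,4) for x in fit(n,p,d,[t[0],t[1],np.radians(-159.9)],z)[:2]],"tcp",t.round(4))
    u,v=map(int,proj(n,[.58,.16,.08])); c=cv2.resize(p[v-60:v+50,u-60:u+60],(400,367),interpolation=cv2.INTER_CUBIC); out.append(c)
cv2.imwrite("pics/g4.png",np.hstack(out))
E
```

```text
time_s: 9.0
tcp_pos: [0.5555, -0.1327, 0.1282]
eef_rot: [0.4, 89.9, 15.5]
contact_force: [-0.2, -0.0, -1.3]
gripper_width: 0.0138
time_s: 9.8
tcp_pos: [0.6366, 0.1796, 0.1277]
eef_rot: [140.8, 90.0, 155.9]
contact_force: [1.9, -0.3, -1.2]
gripper_width: 0.0138
time_s: 10.3
tcp_pos: [0.6437, 0.1855, 0.1274]
eef_rot: [49.9, 90.0, 69.9]
contact_force: [0.1, -1.3, -1.5]
gripper_width: 0.0137
  rotvec option [ 3.139 -0.    -0.   ]
  rotvec option [-0.002  0.    -0.   ]
t 10.3 tcp [0.6437 0.1855 0.1274] F [ 0.1 -1.3 -1.5] M [-0.01  0.02  0.01] w 0.0137 joints [  32.7   23.    -5.6   -0.   -61.4 -102.7]
tool axes in world y [-0.342  0.94   0.   ] z [0.94  0.342 0.   ]
rot [-0.002  0.    -0.   ] shift cm (tool axes now) [0.04 0.03 0.04]
top [array([ 0.6482,  0.1898, -2.7414]), np.float64(-0.8052)] tcp [0.6437 0.1855 0.1274]
side [array([ 0.6042,  0.1823, -2.6745]), np.float64(-0.9998)] tcp [0.6437 0.1855 0.1274]
```

View pics/g4.png

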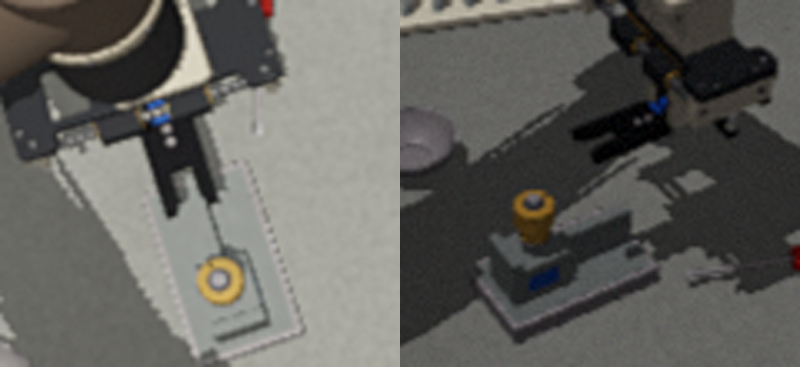

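The array is held level and in line behind the stand; the top crop shows the slot just ahead of the stud (nut at ~(220,280)). I'll lower to just above seat height and measure the fork against the stud there.

```bash
python3 -m creep '[[0,0,0,3,0,0,0],[0,0,0,3,0,0,0],[0,0,0,2,0,0,0],[0,0,0,0.6,0,0,0],[0,0,0,0,0,0,0],[0,0,0,0,0,0,0]]'
cat > m5.py <<'E'
from h import *
import sys
s=r.get_state(); t=s["tcp_pos"]; M=Ro.from_euler("xyz",s["eef_rot"],degrees=True).as_matrix(); fw=-M[:,2]; lf=np.array([-fw[1],fw[0],0]); print("tcp",t.round(4),"fwd",fw.round(3),"yaw",np.degrees(np.arctan2(fw[1],fw[0])).round(2))
for n in("top","side"):
    p,d=r.capture(n); cv2.imwrite(f"pics/{n}{sys.argv[1]}.png",p); np.save(f"{n}{sys.argv[1]}.npy",d)
    f,cx,cy,T=K(n); dark=(p.max(2)<70).astype(np.float32); B=cv2.GaussianBlur(dark,(0,0),.7); zt=t[2]+.0231+(.008 if n=="top" else .006)
    a=np.arange(20,100,.5); b=np.arange(-34,34.1,.5); A,Bb=np.meshgrid(a,b,indexing="ij"); P=t+(A[...,None]*fw+Bb[...,None]*lf)/1000; P[...,2]=zt
    q=np.concatenate([P,np.ones_like(P[...,:1])],-1)@np.array(r.camera_info(n)["camera_from_world"]).T
    I=cv2.remap(B,(cx+f*q[...,0]/q[...,2]).astype(np.float32),(cy+f*q[...,1]/q[...,2]).astype(np.float32),cv2.INTER_LINEAR)
    def edges(x):  # 0.5 crossings
        x=x-.5; k=np.nonzero(np.diff(np.sign(x)))[0]; return k+x[k]/(x[k]-x[k+1])
    for lo,hi in((30,50),(62,74)): print(n,"rows",lo,hi,"lateral edges mm (left +)",(edges(I[(a>=lo)&(a<=hi)].mean(0))*.5-34).round(1))
    for s0 in(1,-1): print(n,"tip fwd of tcp",(edges(I[:,(b*s0>12)&(b*s0<18)].mean(1))*.5+20).round(1))
    hsv=cv2.cvtColor(p,cv2.COLOR_BGR2HSV); u0,v0=proj(n,[.5185,.14,.1]); m=np.zeros(dark.shape,bool); m[int(v0)-16:int(v0)+16,int(u0)-14:int(u0)+14]=1
    br=(m&(hsv[...,0]>10)&(hsv[...,0]<32)&(hsv[...,1]>90)).astype(np.uint8); c=max(cv2.findContours(br,0,2)[0],key=cv2.contourArea); x,y,w,h=cv2.boundingRect(c); (ex,ey),_=cv2.minEnclosingCircle(c)
    for z in(.10,.112):
        ray=T[:3,:3]@[(ex-cx)/f,(ey-cy)/f,1]; N=T[:3,3]+ray*(z-T[2,3])/ray[2]; print(n,"nut bbox",x,y,w,h,"world",N.round(4),"rel tcp fwd/left mm",((N-t)@fw*1000).round(1),((N-t)@lf*1000).round(1))
E
python3 m5.py 5
```

```text
time_s: 11.0
tcp_pos: [0.6447, 0.1864, 0.0423]
eef_rot: [-1.1, 89.9, 18.9]
contact_force: [0.4, 0.1, -1.8]
gripper_width: 0.0139
tcp [0.6447 0.1864 0.0423] fwd [-0.939 -0.343 -0.002] yaw -159.95
top rows 30 50 lateral edges mm (left +) [-19.4  20.4]
top rows 62 74 lateral edges mm (left +) [-19.3  -7.7   7.2  20.5]
top tip fwd of tcp [85.6]
top tip fwd of tcp [85.6]
top nut bbox 235 246 14 14 world [0.5174 0.1402 0.1   ] rel tcp fwd/left mm 135.4 -0.2
top nut bbox 235 246 14 14 world [0.5158 0.1388 0.112 ] rel tcp fwd/left mm 137.4 0.6
side rows 30 50 lateral edges mm (left +) [-24.9]
side rows 62 74 lateral edges mm (left +) [-0.8  5.8]
side tip fwd of tcp [95.1]
side tip fwd of tcp [90.6]
side nut bbox 282 183 13 16 world [0.5142 0.1345 0.1   ] rel tcp fwd/left mm 140.4 4.0
side nut bbox 282 183 13 16 world [0.5123 0.1224 0.112 ] rel tcp fwd/left mm 146.2 14.8
```

Fork and stud agree laterally within about 0.5 mm (slot centre +0.2, nut -0.2 to +0.6). Forward 25 mm, then feel down onto the rib.

```bash
python3 -m creep '[[0,0,0,0,0,-1,0],[0,0,0,0.2,0,-1,0],[0,0,0,0.1,0,-0.5,0],[0,0,0,0,0,0,0],[0,0,0,0,0,0,0]]'| egrep 'tcp|force'
for i in 1; do python3 -m creep '[[0,0,0,0.1,0,0,0],[0,0,0,0,0,0,0]]'| egrep 'tcp|force'; done
python3 - <<'E'
from h import *
for _ in range(3): s=r.get_state(); print(s["contact_force"].round(2),s["tcp_pos"].round(4)); r.capture("top")
E
```

```text
tcp_pos: [0.6204, 0.1777, 0.0384]
contact_force: [0.4, -0.3, -1.3]
tcp_pos: [0.6205, 0.1777, 0.0368]
contact_force: [-0.9, -0.9, -2.3]
[-0.86 -0.86 -2.34] [0.6205 0.1777 0.0368]
[-0.83 -0.16 -2.42] [0.6205 0.1777 0.0368]
[ 0.49  0.29 -2.47] [0.6205 0.1777 0.0369]
```

```bash
for i in 1 2 3; do python3 -m creep '[[0,0,0,0.05,0,0,0],[0,0,0,0,0,0,0]]'| egrep 'tcp|force'; done
```

```text
tcp_pos: [0.6205, 0.1777, 0.0368]
contact_force: [-0.6, -1.3, 0.1]
tcp_pos: [0.6206, 0.1777, 0.0367]
contact_force: [-2.0, -0.1, 5.2]
tcp_pos: [0.6207, 0.1778, 0.0365]
contact_force: [-2.9, 0.3, 6.3]
```

Touched the rib at exactly 60 mm. Lift 1.5 mm and slide in, checking force.

```bash
python3 -m creep '[[0,0,0,-0.15,0,0,0],[0,0,0,0,0,-0.6,0],[0,0,0,0,0,-0.6,0],[0,0,0,0,0,0,0]]'| egrep 'tcp|force'
python3 -m creep '[[0,0,0,0,0,-0.4,0],[0,0,0,0,0,-0.4,0],[0,0,0,0,0,0,0]]'| egrep 'tcp|force'
```

```text
tcp_pos: [0.6081, 0.1731, 0.0369]
contact_force: [-0.9, -0.1, -1.8]
tcp_pos: [0.6009, 0.1705, 0.0369]
contact_force: [0.4, -1.0, -2.0]
```

```bash
for i in 1 2; do python3 -m creep '[[0,0,0,0,0,-0.4,0],[0,0,0,0,0,-0.4,0],[0,0,0,0,0,0,0]]'| egrep 'tcp|force'; done
```

```text
tcp_pos: [0.5934, 0.1678, 0.037]
contact_force: [0.3, -0.1, -2.2]
tcp_pos: [0.5859, 0.1651, 0.0371]
contact_force: [-0.4, -0.0, -2.2]
```

```bash
python3 -m creep '[[0,0,0,0,0,-0.3,0],[0,0,0,0,0,-0.3,0],[0,0,0,0,0,0,0]]'| egrep 'tcp|force'
for i in 1 2 3; do python3 -m creep '[[0,0,0,0,0,-0.1,0],[0,0,0,0,0,0,0]]'| egrep 'tcp|force'; done
```

```text
tcp_pos: [0.5805, 0.1631, 0.037]
contact_force: [0.6, -0.0, -2.4]
tcp_pos: [0.5799, 0.1629, 0.0371]
contact_force: [-0.1, 0.1, -2.7]
tcp_pos: [0.579, 0.1625, 0.037]
contact_force: [-0.5, -0.3, -3.0]
tcp_pos: [0.578, 0.1622, 0.037]
contact_force: [0.7, -0.1, -2.6]
```

```bash
for i in 1 2 3; do python3 -m creep '[[0,0,0,0,0,-0.1,0],[0,0,0,0,0,0,0]]'| egrep 'tcp|force'; done
```

```text
tcp_pos: [0.5771, 0.1618, 0.0371]
contact_force: [0.2, -0.7, -1.8]
tcp_pos: [0.5761, 0.1615, 0.0371]
contact_force: [-0.8, -1.8, -1.5]
tcp_pos: [0.5751, 0.1612, 0.0371]
contact_force: [0.6, -0.4, -1.9]
```

```bash
for i in 1 2 3; do python3 -m creep '[[0,0,0,0,0,-0.08,0],[0,0,0,0,0,0,0]]'| egrep 'tcp|force'; done; python3 m5.py 6
```

```text
tcp_pos: [0.5748, 0.1611, 0.0372]
contact_force: [1.5, -0.5, -2.1]
tcp_pos: [0.5747, 0.1612, 0.0375]
contact_force: [3.4, 1.7, -2.3]
tcp_pos: [0.5746, 0.1613, 0.0377]
contact_force: [4.7, 1.6, -2.6]
tcp [0.5746 0.1613 0.0377] fwd [-0.939 -0.343 -0.003] yaw -159.92
top rows 30 50 lateral edges mm (left +) [ 8.7 20.8]
top rows 62 74 lateral edges mm (left +) [13.9 20.8]
top tip fwd of tcp [47.2 66.9 83.3]
top tip fwd of tcp [38.8 72.8 83.7]
top nut bbox 235 245 15 16 world [0.5173 0.1404 0.1   ] rel tcp fwd/left mm 60.8 -0.0
top nut bbox 235 245 15 16 world [0.5157 0.1389 0.112 ] rel tcp fwd/left mm 62.8 0.8
side rows 30 50 lateral edges mm (left +) [-34.  -20.1]
side rows 62 74 lateral edges mm (left +) []
side tip fwd of tcp [86.9 96.4]
side tip fwd of tcp [60.9 61.8 88.8 95.9]
side nut bbox 282 183 13 16 world [0.5134 0.1342 0.1   ] rel tcp fwd/left mm 66.6 4.4
side nut bbox 282 183 13 16 world [0.5116 0.1221 0.112 ] rel tcp fwd/left mm 72.4 15.2
```

The prongs are at the stop (5 N, stand unmoved, tip 85.6 ≈ nut 61.8 + 24). Lower onto the seat, release, rise, and look.

```bash
python3 -m creep '[[0,0,0,0.08,0,0,0],[0,0,0,0.07,0,0,0],[0,0,0,0,0,0,0]]'| egrep 'tcp|force'
python3 -m creep '[[0,0,0,0,0,0.05,10],[0,0,0,0,0,0,20],[0,0,0,0,0,0,35],[0,0,0,0,0,0,40],[0,0,0,0,0,0,40],[0,0,0,0,0,0,40]]'
python3 -m creep '[[0,0,0,-1,0,0,40],[0,0,0,-2,0,0,40],[0,0,0,-4,0,0,40],[0,0,0,-4,0,0,40],[0,0,0,-3,0,4,40],[0,0,0,-2,0,4,40],[0,0,0,0,0,0,40]]'
python3 - <<'E'
from h import *
from fit import fit
for n in("top","side"):
    p,d=r.capture(n); cv2.imwrite(f"pics/{n}7.png",p); np.save(f"{n}7.npy",d)
p=cv2.imread("pics/top7.png"); q=cv2.imread("pics/side7.png"); out=[]
for n,i in(("top",p),("side",q)):
    u,v=map(int,proj(n,[.56,.15,.07])); out.append(cv2.resize(i[v-50:v+50,u-50:u+50],(400,400),interpolation=cv2.INTER_CUBIC))
    w=world(n,np.load(f"{n}7.npy"))
cv2.imwrite("pics/g7.png",np.hstack(out))
E
```

```text
tcp_pos: [0.5747, 0.1613, 0.0369]
contact_force: [4.1, 1.6, 4.6]
time_s: 16.95
tcp_pos: [0.5727, 0.1601, 0.0351]
eef_rot: [-175.0, 89.9, -154.9]
contact_force: [0.8, 1.9, 0.4]
gripper_width: 0.0348
time_s: 17.65
tcp_pos: [0.6522, 0.1889, 0.1981]
eef_rot: [-9.9, 89.8, 10.1]
contact_force: [-1.2, -0.3, -1.3]
gripper_width: 0.0354
```

View pics/g7.png

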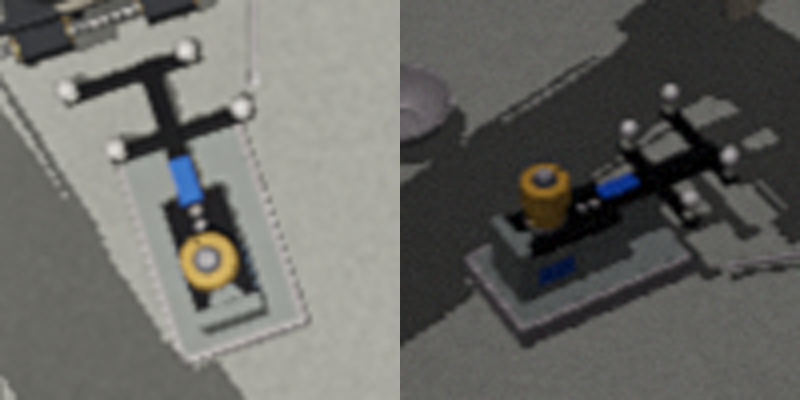

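The array lies flat on stand and rib, fork round the stud, tips at the ledge (side crop ~(515,235)). I'll compute its pose against the stud in numbers, plus the way to the nut.

```bash
python3 - <<'E'
from h import *
from fit import fit
n="top"; p=cv2.imread("pics/top7.png"); q,f,_=fit(n,p,None,[.576,.161,np.radians(-160)],.07); print("array",q[:2].round(4),np.degrees(q[2]).round(2),round(f,3))
B=np.array([.5178,.1400]); a=np.radians(-159.95); fw=np.array([np.cos(a),np.sin(a)]); lf=np.array([-fw[1],fw[0]]); tip=q[:2]+.084*np.array([np.cos(q[2]),np.sin(q[2])]); print("tips in bracket",((tip-B)@fw).round(4),((tip-B)@lf).round(4))
# expected stud from tcp at contact: array origin 4.4mm fwd
t=np.array([.5747,.1612]); print("stud from contact", t+fw*(.0044+.084-.024))
w=world(n,np.load("top7.npy")); hsv=cv2.cvtColor(p,cv2.COLOR_BGR2HSV); m=(np.hypot(w[...,0]-.518,w[...,1]-.14)<.03)&(w[...,2]>.1); print("nut top z",np.median(w[m][:,2]),"xy",((np.percentile(w[m],2,axis=0)+np.percentile(w[m],98,axis=0))/2).round(4))
goto([.5175,.1402,.16],-159.95+90)
E
```

```text
array [0.574  0.1602] -159.41 -0.627
tips in bracket 0.0242 0.0011
stud from contact [0.51420304 0.1391211 ]
nut top z 0.11376381788105161 xy [0.516  0.1384 0.1151]
  rotvec option [ 3.141 -0.     0.004]
  rotvec option [-0.001 -0.003 -0.   ]
t 17.75 tcp [0.6479 0.1875 0.1948] F [-0.  -0.1 -0.5] M [-0.03  0.14 -0.02] w 0.0351 joints [  32.6   20.8    0.3   -0.   -69.6 -102.6]
tool axes in world y [-0.342  0.94   0.   ] z [ 0.94   0.342 -0.003]
rot [-0.001 -0.003 -0.   ] shift cm (tool axes now) [  3.52   0.02 -13.86]
```

Tips come out at +24 mm forward and +1 mm lateral, so the array is home. Next I go over the nut and unwind joint 6 (about 250° counter-clockwise in air), so one grip covers the whole tightening.

```bash
python3 -m creep '[[0,0,0,0,0,-3.5,60],[0,0,0,0,0,-3.5,60],[0,0,0,0,0,-3.5,60],[0,0,0,0,0,-3.3,60],[0,0,0,0,0,0,60],[-0.15,0,0,0,0,0,60],[-0.15,0,0,0,0,0,60],[-0.15,0,0,0,0,0,60]]' 10 | grep tcp
for i in 1 2 3; do python3 -m creep '[[-0.15,0,0,0,0,0,60],[-0.15,0,0,0,0,0,60],[-0.15,0,0,0,0,0,60],[-0.15,0,0,0,0,0,60],[-0.15,0,0,0,0,0,60],[-0.15,0,0,0,0,0,60],[-0.15,0,0,0,0,0,60],[-0.15,0,0,0,0,0,60]]' | grep tcp; done
python3 -m creep '[[-0.15,0,0,0,0,0,60],[0,0,0,0,0,0,60],[0,0,0,0,0,0,60]]' | grep tcp
python3 - <<'E'
from h import *
goto([.5165,.1397,.0575],-159.95+90)
E
```

```text
tcp_pos: [0.5175, 0.1398, 0.1949]
tcp_pos: [0.5176, 0.1398, 0.1947]
tcp_pos: [0.5176, 0.1399, 0.1947]
tcp_pos: [0.5176, 0.1398, 0.1947]
tcp_pos: [0.5182, 0.1402, 0.1951]
  rotvec option [1.054e+00 1.000e-03 1.000e-03]
  rotvec option [-2.088e+00 -1.000e-03  2.000e-03]
t 21.25 tcp [0.5182 0.1402 0.1951] F [ 0.7  0.2 -0.8] M [-0.15  0.03  0.01] w 0.0525 joints [ 36.1   7.8 -17.2  -0.  -65.1 134.4]
tool axes in world y [ 0.986 -0.166 -0.001] z [-0.166 -0.986  0.001]
rot [1.054e+00 1.000e-03 1.000e-03] shift cm (tool axes now) [13.76 -0.15  0.07]
```

```bash
python3 -m creep '[[-0.15,0,0,0,0,0,60],[-0.15,0,0,0,0,0,60],[0,0,0,4,-0.13,0.1,60],[0,0,0,4,0,0,60],[0,0,0,3,0,0,60],[0,0,0,1.8,0,0,60],[0,0,0,0.9,0,0,60],[0,0,0,0,0,0,60]]'
python3 -m creep '[[0,0,0,0,0,0,50],[0,0,0,0,0,0,44],[0,0,0,0,0,0,42],[0,0,0,0,0,0,41],[0,0,0,0,0,0,40],[0,0,0,0,0,0,39],[0,0,0,0,0,0,38],[0,0,0,0,0,0,38]]' 5
python3 - <<'E'
from h import *
goto([.5165,.1397,.0575],-159.95+90)
E
```

```text
time_s: 22.05
tcp_pos: [0.5171, 0.139, 0.0575]
eef_rot: [-63.3, 89.9, -145.6]
contact_force: [-0.4, 0.4, 0.3]
gripper_width: 0.0529
time_s: 22.85
tcp_pos: [0.5157, 0.139, 0.0592]
eef_rot: [-90.4, 89.8, -172.5]
contact_force: [-9.3, 2.4, 7.8]
gripper_width: 0.0355
  rotvec option [1.357 0.002 0.002]
  rotvec option [-1.784 -0.003  0.002]
t 22.85 tcp [0.5157 0.139  0.0592] F [-9.3  2.4  7.8] M [ 0.46  3.86 -0.05] w 0.0355 joints [ 3.610e+01  1.540e+01 -2.740e+01 -1.000e-01 -4.730e+01  1.518e+02]
tool axes in world y [ 0.991  0.136 -0.003] z [ 0.136 -0.991 -0.   ]
rot [1.357 0.002 0.002] shift cm (tool axes now) [ 0.17  0.09 -0.05]
```

```bash
python3 -m creep '[[0,0,0,-0.1,-0.1,0,38],[0,0,0,0,-0.1,0,38],[0,0,0,0,0,0,38]]'
python3 -c "
from plant import r
print(r.get_state()['moment'].round(2))"
```

```text
time_s: 23.15
tcp_pos: [0.515, 0.139, 0.0596]
eef_rot: [-91.9, 89.9, -174.1]
contact_force: [-4.8, 1.7, -0.7]
gripper_width: 0.034
[ 0.2   1.98 -0.04]
```

```bash
python3 -m creep '[[0,0,0,0,-0.1,0,38],[0,0,0,0,-0.1,0,38],[0,0,0,0,0,0,38]]'
python3 -c "
from plant import r
s=r.get_state();print(s['moment'].round(2),s['joints'].round(1))"
```

```text
time_s: 23.45
tcp_pos: [0.5147, 0.1391, 0.0598]
eef_rot: [95.9, 89.9, 13.8]
contact_force: [2.1, 0.3, -4.5]
gripper_width: 0.0343
[-0.34 -0.62 -0.03] [ 36.2  15.2 -27.8   0.  -46.9 151.6]
```

```bash
python3 -m creep '[[0,0,0,0,0.03,0,46],[0,0,0,0,0,0,46],[0,0,0,0,0,0,46],[0,0,0,0,0,0,38],[0,0,0,0,0,0,20],[0,0,0,0,0,0,10],[0,0,0,0,0,0,0],[0,0,0,0,0,0,0]]' 35
python3 -c "
from plant import r
s=r.get_state();print(s['moment'].round(2),s['joints'].round(1))"
```

```text
time_s: 24.25
tcp_pos: [0.5146, 0.1392, 0.0598]
eef_rot: [103.6, 90.0, 21.5]
contact_force: [2.1, 0.4, 1.0]
gripper_width: 0.0337
[-0.2  -0.76 -0.04] [ 36.2  15.2 -27.8   0.  -47.  151.6]
```

```bash
cat > st.py <<'E'
from plant import r
import numpy as np
s=r.get_state(); print("t",round(s["time_s"],2),"tcp",s["tcp_pos"].round(4),"F",s["contact_force"].round(1),"M",s["moment"].round(2),"w",round(s["gripper_width"],4),"j6",s["joints"][5].round(1))
E
python3 -m creep '[[0.1,0,0,0.01,0,0,0],[0.1,0,0,0.01,0,0,0],[0.1,0,0,0.01,0,0,0],[0.1,0,0,0.01,0,0,0],[0,0,0,0,0,0,0]]' >/dev/null; python3 st.py
python3 -m creep '[[0.1,0,0,0.01,0,0,0],[0.1,0,0,0.01,0,0,0],[0.1,0,0,0.01,0,0,0],[0.1,0,0,0.01,0,0,0],[0,0,0,0,0,0,0]]' >/dev/null; python3 st.py
```

```text
t 24.75 tcp [0.5146 0.1392 0.0594] F [1.6 0.6 0.7] M [-0.2  -0.72 -0.13] w 0.0339 j6 128.6
t 25.25 tcp [0.5146 0.1392 0.059 ] F [ 1.6 -0.3  1.7] M [-0.12 -0.7  -0.12] w 0.0336 j6 105.9
```

Turning smoothly: axial moment -0.13 N m, side forces ~2 N. Continue.

```bash
for i in 1 2; do python3 -m creep '[[0.1,0,0,0.01,0,0,0],[0.1,0,0,0.01,0,0,0],[0.1,0,0,0.01,0,0,0],[0.1,0,0,0.01,0,0,0],[0.1,0,0,0.01,0,0,0],[0.1,0,0,0.01,0,0,0],[0.1,0,0,0.01,0,0,0],[0,0,0,0,0,0,0]]' >/dev/null; python3 st.py; done
```

```text
t 26.05 tcp [0.5145 0.1393 0.0583] F [1.3 2.1 2.8] M [ 0.09 -0.59 -0.08] w 0.0333 j6 65.9
t 26.85 tcp [0.5146 0.1393 0.0576] F [2.5 0.6 3.3] M [ 0.31 -0.53 -0.05] w 0.0339 j6 25.8
```

```bash
for i in 1 2 3; do python3 -m creep '[[0.1,0,0,0.01,0,0,0],[0.1,0,0,0.01,0,0,0],[0.1,0,0,0.01,0,0,0],[0.1,0,0,0.01,0,0,0],[0,0,0,0,0,0,0]]' >/dev/null; python3 st.py; done
```

```text
t 27.35 tcp [0.5146 0.1394 0.0573] F [2.4 0.8 3.4] M [ 0.41 -0.66 -0.11] w 0.0338 j6 2.9
t 27.85 tcp [0.5147 0.1393 0.0568] F [2.8 1.9 4. ] M [ 0.47 -0.93 -0.09] w 0.0337 j6 -20.0
t 28.35 tcp [0.5147 0.1393 0.0565] F [3.5 1.1 4.3] M [ 0.44 -1.09 -0.1 ] w 0.0336 j6 -42.9
```

```bash
for i in 1 2; do python3 -m creep '[[0.1,0,0,0.01,0,0,0],[0.1,0,0,0.01,0,0,0],[0.1,0,0,0.01,0,0,0],[0,0,0,0,0,0,0]]' >/dev/null; python3 st.py; done
```

```text
t 28.75 tcp [0.5147 0.1393 0.0561] F [3.1 1.7 4.8] M [ 0.41 -1.13 -0.15] w 0.0337 j6 -60.0
t 29.15 tcp [0.5147 0.1392 0.056 ] F [2.6 1.5 5.9] M [ 0.36 -1.01 -0.1 ] w 0.0337 j6 -77.2
```

```bash
for i in 1 2; do python3 -m creep '[[0.1,0,0,0.01,0,0,0],[0.1,0,0,0.01,0,0,0],[0,0,0,0,0,0,0]]' >/dev/null; python3 st.py; done
```

```text
t 29.45 tcp [0.5147 0.1392 0.056 ] F [1.7 0.5 7.5] M [ 0.26 -0.77 -0.11] w 0.034 j6 -88.7
t 29.75 tcp [0.5147 0.1392 0.0559] F [0.9 0.7 9.7] M [ 0.25 -0.52 -0.12] w 0.0335 j6 -100.2
```

```bash
for i in 1 2 3; do python3 -m creep '[[0.1,0,0,0.004,0,0,0],[0.1,0,0,0.004,0,0,0],[0,0,0,0,0,0,0]]' >/dev/null; python3 st.py; done
```

```text
t 30.05 tcp [0.5147 0.1392 0.0559] F [ 1.6 -0.4  9.6] M [ 0.24 -0.52 -0.12] w 0.0339 j6 -111.6
t 30.35 tcp [0.5142 0.1391 0.0558] F [-0.4  1.  10.9] M [0.5  0.32 0.57] w 0.0338 j6 -123.0
t 30.65 tcp [0.5142 0.1392 0.0556] F [-1.7  1.8 10.7] M [0.66 0.38 0.52] w 0.0338 j6 -134.5
```

Moment jumped to +0.57 N m and then slipped at that level after ~4.8 rad: the dead stop is reached and the nut is tight. Release, rise, retreat and check.

```bash
python3 -m creep '[[0,0,0,0,0,0,45],[0,0,0,0,0,0,55],[0,0,0,0,0,0,60],[0,0,0,0,0,0,60],[0,0,0,-0.5,0,0,60],[0,0,0,-2,0,0,60],[0,0,0,-4,0,0,60],[0,0,0,-4,0,0,60]]'>/dev/null; python3 st.py
python3 - <<'E'
from h import *
s=r.get_state(); M=Ro.from_euler("xyz",s["eef_rot"],degrees=True).as_matrix(); print(M.round(2).tolist())
E
```

```text
t 31.45 tcp [0.5135 0.1385 0.1609] F [ 0.2 -0.4  1.1] M [ 0.05 -0.18  0.04] w 0.0521 j6 -134.8
[[-0.0, 0.15, 0.99], [-0.0, 0.99, -0.15], [-1.0, -0.0, -0.0]]
```

```bash
python3 -m creep '[[0,0,0,-3,0,0,60],[0,0,0,0,-4,0,60],[0,0,0,0,-4,0,60],[0,0,0,0,-4,0,60],[0,0,0,0,-4,0,60],[0,0,0,0,-4,0,60],[0,0,0,0,-4,0,60],[0,0,0,0,0,0,60]]'>/dev/null; python3 st.py
python3 - <<'E'
from h import *
from fit import fit
out=[]
for n in("top","side"):
    p,d=r.capture(n); cv2.imwrite(f"pics/{n}9.png",p); np.save(f"{n}9.npy",d); w=world(n,d)
    q,f,_=fit(n,p,None,[.576,.161,np.radians(-160)],.07); print(n,"array",q[:2].round(4),np.degrees(q[2]).round(2),round(f,3))
    q0,f,_=fit(n,cv2.imread(f"pics/{n}7.png"),None,[.576,.161,np.radians(-160)],.07); print(n,"before nut",q0[:2].round(4),np.degrees(q0[2]).round(2))
    m=(np.hypot(w[...,0]-.516,w[...,1]-.139)<.03)&(w[...,2]>.1); print("nut top z",np.median(w[m][:,2]).round(4))
    if n=="top":
        for tag in("0","9"):
            ww=world(n,np.load(f"top{tag}.npy")); ww=ww[np.hypot(ww[...,0]-.54,ww[...,1]-.145)<.12]; ww=ww[np.isfinite(ww).all(1)&(ww[:,2]>.012)&(ww[:,2]<.03)]; H=cv2.minAreaRect((ww[:,:2]*1000).astype(np.float32)); print(tag,"base",H)
    for b in("trocar","pointer","dish","driver"):
        ms=r.masks_of(b,n); 
        if ms: print(b,round(ms[0]["score"],2),np.round(ms[0]["rect"]).tolist())
    u,v=map(int,proj(n,[.55,.15,.06])); out.append(cv2.resize(p[v-45:v+45,u-45:u+45],(400,400),interpolation=cv2.INTER_CUBIC))
cv2.imwrite("pics/g9.png",np.hstack(out))
E
```

```text
t 32.25 tcp [ 0.4769 -0.1016  0.1902] F [-0.   0.6  0.4] M [-0.    0.03  0.02] w 0.0526 j6 -109.9
top array [0.6183 0.1774] -159.86 -0.452
top before nut [0.574  0.1602] -159.41
nut top z nan
0 base ((539.5371704101562, 147.8851318359375), (197.33529663085938, 216.2169647216797), 52.39155197143555)
9 base ((615.1124267578125, 160.40797424316406), (57.46481704711914, 117.09746551513672), 19.497039794921875)
trocar 0.62 [308.0, 169.0, 324.0, 187.0]
pointer 0.7 [401.0, 155.0, 412.0, 193.0]
dish 0.58 [160.0, 271.0, 190.0, 305.0]
driver 0.7 [251.0, 136.0, 257.0, 174.0]
side array [0.554  0.3203] -298.02 -1.0
side before nut [0.5529 0.1674] -109.84
nut top z nan
trocar 0.79 [368.0, 220.0, 387.0, 258.0]
pointer 0.8 [362.0, 314.0, 430.0, 328.0]
dish 0.58 [237.0, 156.0, 265.0, 178.0]
  return _methods._mean(a, axis=axis, dtype=dtype,
  ret = ret.dtype.type(ret / rcount)
```

View pics/g9.png

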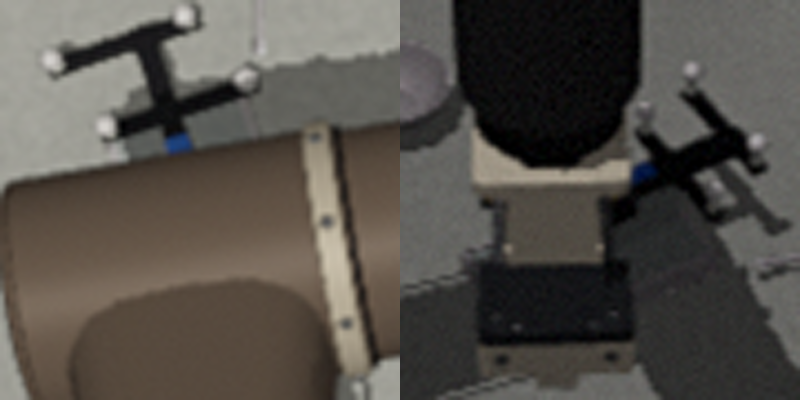

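The arm hides the nut in both views; move it further off.

```bash
python3 -m creep '[[0,0,0,0,-4.4,0,60],[0,0,0,0,-4.4,0,60],[0,0,0,0,-4.4,0,60],[0,0,0,0,-4.4,0,60],[0,0,0,0,-4.4,0,60],[0,0,0,0,-4.4,0,60],[0,0,0,0,-4.4,0,60],[0,0,0,0,-4.4,0,60]]'>/dev/null; python3 -m creep '[[0,0,0,0,-4.4,-1,60],[0,0,0,0,-4.4,-1,60],[0,0,0,0,0,0,60]]'>/dev/null; python3 st.py
cat > chk.py <<'E'
from h import *
from fit import fit
import sys
T=sys.argv[1]; out=[]
for n in("top","side"):
    p,d=r.capture(n); cv2.imwrite(f"pics/{n}{T}.png",p); np.save(f"{n}{T}.npy",d)
    u,v=map(int,proj(n,[.55,.15,.06])); out.append(cv2.resize(p[v-45:v+45,u-45:u+45],(400,400),interpolation=cv2.INTER_CUBIC))
    q0,_,_=fit(n,p,None,[.576,.161,np.radians(-160)],.07); print(n,"array now",q0[:2].round(4),np.degrees(q0[2]).round(2))
    q0,_,_=fit(n,cv2.imread(f"pics/{n}7.png"),None,[.576,.161,np.radians(-160)],.07); print(n,"before nut",q0[:2].round(4),np.degrees(q0[2]).round(2))
    g=[cv2.cvtColor(cv2.imread(f"pics/{n}{k}.png"),cv2.COLOR_BGR2GRAY) for k in("0",T)]
    for k in("0","7",T):
        w=world(n,np.load(f"{n}{k}.npy")); m=(np.hypot(w[...,0]-.516,w[...,1]-.139)<.02)&(w[...,2]>.095); print(n,k,"nut top z",np.median(w[m][:,2]).round(4))
    w0=world("top",np.load("top0.npy"))
cv2.imwrite(f"pics/g{T}.png",np.hstack(out))
for k in("0",T):
    ww=world("top",np.load(f"top{k}.npy")); m=((ww[...,2]>.012)&(ww[...,2]<.028)&(np.hypot(ww[...,0]-.54,ww[...,1]-.145)<.1)).astype(np.uint8)
    m=cv2.morphologyEx(m,cv2.MORPH_OPEN,np.ones((3,3))); P=ww[m>0][:,:2]; print(k,"plate",cv2.minAreaRect((P*1000).astype(np.float32)))
E
python3 chk.py 10
```

```text
t 33.85 tcp [ 0.3905 -0.5341  0.1886] F [ 0.4  0.8 -0.1] M [ 0.1  -0.06 -0.  ] w 0.0529 j6 -61.9
top array now [0.574  0.1602] -159.48
top before nut [0.574  0.1602] -159.41
top 0 nut top z 0.1135
top 7 nut top z 0.1135
top 10 nut top z 0.1102
side array now [0.6104 0.2704] -201.38
side before nut [0.5529 0.1674] -109.84
side 0 nut top z 0.1106
side 7 nut top z 0.1099
side 10 nut top z nan
0 plate ((543.248046875, 148.88552856445312), (151.99058532714844, 90.11701202392578), 19.96217918395996)
10 plate ((540.4321899414062, 147.71710205078125), (145.52903747558594, 89.92283630371094), 20.2189998626709)
  return _methods._mean(a, axis=axis, dtype=dtype,
  ret = ret.dtype.type(ret / rcount)
```

View pics/g10.png

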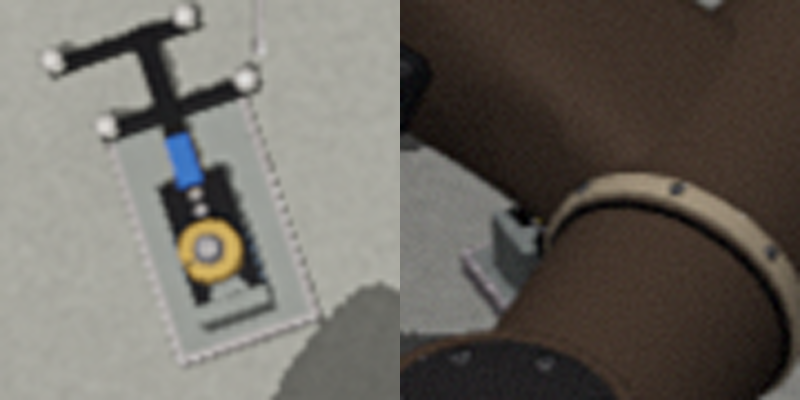

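Array pose is the same as before tightening and the stand is in place (plate centre within 3 mm, part of it now covered). The nut top is 3.3 mm lower. With time to spare, I'll confirm the dead stop with a second grip.

```bash
python3 -m creep '[[0,0,0,0,4.4,1,60],[0,0,0,0,4.4,1,60],[0,0,0,0,4.4,0,60],[0,0,0,0,4.4,0,60],[0,0,0,0,4.4,0,60],[0,0,0,0,4.4,0,60],[0,0,0,0,4.4,0,60],[0,0,0,0,4.4,0,60]]'>/dev/null
python3 -m creep '[[0,0,0,0,4.4,0,60],[0,0,0,0,4.4,0,60],[0,0,0,0,4,0,60],[0,0,0,0,4,0,60],[0,0,0,0,4,0,60],[0,0,0,0,4,0,60],[0,0,0,0,4,0,60],[0,0,0,0,4,0,60]]'>/dev/null
python3 -m creep '[[-0.15,0,0,0,0,0,60],[-0.15,0,0,0,0,0,60],[-0.15,0,0,0,0,0,60],[-0.15,0,0,0,0,0,60],[-0.15,0,0,0,0,0,60],[-0.15,0,0,0,0,0,60],[0,0,0,0,0,0,60],[0,0,0,0,0,0,60]]'>/dev/null
python3 - <<'E'
from h import *
goto([.5146,.1392,.0565],0); print(r.get_state()["moment"])
E
```

```text
rotvec option [ 2.318  0.    -0.   ]
  rotvec option [-0.824  0.     0.   ]
t 36.35 tcp [0.5136 0.1397 0.1901] F [ 0.2 -0.3 -0.3] M [-0.03  0.07 -0.  ] w 0.0524 joints [ 36.3   7.5 -18.2  -0.  -64.2 -83.6]
tool axes in world y [-0.679  0.734  0.   ] z [0.734 0.679 0.   ]
rot [-0.824  0.     0.   ] shift cm (tool axes now) [13.36 -0.11  0.03]
[-2.60749647e-02  6.97314416e-02 -4.38229455e-05]
```

```bash
python3 -m creep '[[0,0,0,4,-0.1,0.03,60],[0,0,0,4,0,0,60],[0,0,0,3,0,0,60],[0,0,0,1.5,0,0,60],[0,0,0,0.86,0,0,60],[0,0,0,0,0,0,50],[0,0,0,0,0,0,42],[0,0,0,0,0,0,39]]' 5 >/dev/null; python3 st.py
python3 -m creep '[[0,0,0,0,0,0,38],[0,0,0,0,0,0,37],[0,0,0,0,0,0,30],[0,0,0,0,0,0,0],[0,0,0,0,0,0,0]]' 35 >/dev/null; python3 st.py
```

```text
t 37.15 tcp [0.5158 0.139  0.0575] F [-0.5 -0.3  0.1] M [ 0.01 -0.01 -0.07] w 0.0364 j6 -83.2
t 37.65 tcp [0.5152 0.1396 0.0575] F [-4.8  4.1  3.7] M [1.68 1.61 0.  ] w 0.0333 j6 -83.2
```

```bash
python3 -m creep '[[0,0,0,0,0.1,0,0],[0,0,0,0,0,0,0]]' >/dev/null; python3 st.py
for i in 1 2 3; do python3 -m creep '[[0.1,0,0,0,0,0,0],[0,0,0,0,0,0,0]]' >/dev/null; python3 st.py; done
```

```text
t 37.85 tcp [0.5152 0.1396 0.0574] F [-0.   0.3  7.3] M [ 0.31  0.52 -0.06] w 0.0338 j6 -83.3
t 38.05 tcp [0.5151 0.1395 0.0574] F [-2.7  0.2  6.8] M [0.22 0.8  0.5 ] w 0.0337 j6 -89.2
t 38.25 tcp [0.5152 0.1395 0.0574] F [-1.5 -0.1  6.9] M [0.14 0.56 0.57] w 0.0336 j6 -94.9
t 38.45 tcp [0.5155 0.1396 0.0575] F [0.2 0.5 5.6] M [0.05 0.25 0.67] w 0.0338 j6 -100.6
```

Torque rises at once to 0.5-0.67 N m, so the nut is at its stop and tight. Release and leave.

```bash
python3 -m creep '[[0,0,0,0,0,0,45],[0,0,0,0,0,0,55],[0,0,0,0,0,0,60],[0,0,0,0,0,0,60],[0,0,0,-0.5,0,0,60],[0,0,0,-3,0,0,60],[0,0,0,-5,0,0,60],[0,0,0,-5,0,0,60]]'>/dev/null; python3 st.py
python3 - <<'E'
from h import *
goto([.40,-.5,.19],90)
E
```

```text
t 39.25 tcp [0.5138 0.1387 0.1927] F [1.3 1.4 0. ] M [ 0.21 -0.21 -0.01] w 0.0525 j6 -100.5
  rotvec option [ 0.45  -0.002  0.001]
  rotvec option [-2.692e+00 -1.000e-03 -2.000e-03]
t 39.25 tcp [0.5138 0.1387 0.1927] F [1.3 1.4 0. ] M [ 0.21 -0.21 -0.01] w 0.0525 joints [  36.2    7.5  -17.9    0.   -64.7 -100.5]
tool axes in world y [-0.435  0.901 -0.   ] z [ 0.901  0.435 -0.002]
rot [ 0.45  -0.002  0.001] shift cm (tool axes now) [  0.37 -52.57 -38.02]
```

```bash
python3 -m creep '[[0,0,0,0,-4,-2.4,60],[0,0,0,0,-4,-2.4,60],[0,0,0,0,-4,-2.4,60],[0,0,0,0,-4,-2.4,60],[0,0,0,0,-4,-2.4,60],[0,0,0,0,-4,-2.4,60],[0,0,0,0,-4,-2.4,60],[0,0,0,0,-4,-2.4,60]]'>/dev/null; python3 -m creep '[[0,0,0,0,-4,-2.4,60],[0,0,0,0,-4,-2.4,60],[0,0,0,0,-4,-2.4,60],[0,0,0,0,-4,-2.4,60],[0,0,0,0,0,0,60],[0,0,0,0,0,0,60]]'>/dev/null; python3 st.py; python3 chk.py 11 2>/dev/null
python3 - <<'E'
from h import *
def f(k,b):
    p=cv2.imread(f"pics/top{k}.png")
    return p
a,c=f(0,0),f(11,0)
for b,q in(("trocar",[.73,-.05]),("pointer",[.75,-.3]),("dish",[.432,.34]),("driver",[.8,.12])):
    u,v=map(int,proj("top",[*q,.02])); t=a[v-22:v+22,u-22:u+22]; R=cv2.matchTemplate(c[v-34:v+34,u-34:u+34],t,cv2.TM_CCOEFF_NORMED); _,m,_,l=cv2.minMaxLoc(R); print(b,"shift px",l[0]-12,l[1]-12,round(m,2))
E
```

```text
t 40.65 tcp [ 0.4629 -0.4192  0.1907] F [ 0.4  1.1 -0.5] M [ 0.07 -0.03 -0.02] w 0.0526 j6 -40.1
top array now [0.5741 0.1602] -159.36
top before nut [0.574  0.1602] -159.41
top 0 nut top z 0.1135
top 7 nut top z 0.1135
top 11 nut top z 0.11
side array now [0.5916 0.1727] -160.64
side before nut [0.5529 0.1674] -109.84
side 0 nut top z 0.1106
side 7 nut top z 0.1099
side 11 nut top z nan
0 plate ((543.248046875, 148.88552856445312), (151.99058532714844, 90.11701202392578), 19.96217918395996)
11 plate ((540.172607421875, 146.8671875), (143.68055725097656, 90.63451385498047), 20.75238037109375)
trocar shift px 0 0 1.0
pointer shift px -12 -8 0.05
dish shift px 0 0 1.0
driver shift px 0 0 1.0
```

```bash
python3 - <<'E'
from h import *
a=cv2.imread("pics/top0.png"); u,v=map(int,proj("top",[.75,-.3,.02])); t=a[v-22:v+22,u-8:u+12]
for k in(3,7,9,10,11):
    c=cv2.imread(f"pics/top{k}.png"); R=cv2.matchTemplate(c[v-34:v+34,u-20:u+24],t,cv2.TM_CCOEFF_NORMED); _,m,_,l=cv2.minMaxLoc(R); print(k,l[0]-12,l[1]-12,round(m,2),c[v-20:v+20,u-10:u+10].mean().round())
r.capture("side"); print(r.look_for("pointer","side")[:1]); r.close_job(); print("handed in")
E
```

```text
3 0 0 1.0 167.0
7 0 0 1.0 168.0
9 0 0 1.0 160.0
10 0 0 0.59 155.0
11 -12 -8 0.1 115.0
[{'rect': [387.8, 314.8, 434.2, 326.8], 'score': 0.95}]
the job is handed in; nothing more can be done
handed in
```

The job is done and handed in at about 41 s of the 72 s allowed. The 170 mm array is clamped in the stand, the nut is at its stop, and the gripper is open and clear.

**What I did**
- **Choosing the array:** I took the middle one of the three, the only one that matched the 170 mm template.
- **Grip:** the first attempt closed on nothing because the real fingertips sit 25.4 mm higher than the reported TCP. Depth images showed the offset and a light touch on the bench measured it; the second grip held.
- **Seating:** I lowered the array onto the rib and slid it in until the prongs met the stop at about 5 N.
- **Nut:** I turned it clockwise about 4.8 rad in one grip, until the torque jumped to about 0.57 N m.

**Last checks**
- **Array:** tips measured 24 mm ahead of the stud and 1 mm off centre after release. Its pose was the same before and after tightening.
- **Nut:** a second grip met 0.5–0.67 N m at once, so it is at its dead stop. I could not measure the washer's force on the foot directly.
- **Stand:** the plate centre reads about 3–4 mm from its start and the angle within 1°. The array now covers part of the plate, which probably explains most of that.
- **Bystanders:** trocar, dish and driver show no movement in the final top picture.

**Checks that failed or disagreed**
- **Pointer:** the arm's shadow or body hid it in the last top view, where template matching failed. Earlier top views showed no shift, and the final side view still finds it in place.
- **Side camera:** its array and nut fits near the stand were unusable because the arm blocked the view, so the final position rests on the top camera.

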